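# Release the walnut plug

## Task

The plug dispenser has one dark walnut plug and one pale maple plug, each waiting behind the gate of its own lane. With the fingertips, press down the orange paddle beside the walnut plug's lane and keep it down until the walnut plug has rolled into the catch tray, then let the paddle come back up so the gate shuts. Do not touch the plugs or gates, keep the maple plug's gate shut, and leave the other things on the bench undisturbed.

Things in the scene. Friction and masses are not known exactly. Their poses are not given: they have to be found in the camera images.
- dispenser: Plywood plug dispenser fixed to the bench, base board 315 x 250 mm. Origin on the bench, under the gates, midway between the lanes; x points uphill along the lanes, y to the left lane. Two open-topped lanes, centres at y +40 and -40 mm, 39 mm wide, floor 50 mm high at the gates, slope 0.17 rad down towards -x. Lever brackets stand 126 mm high, the lever's gate end up to 140 mm when lifted.
- tray_in (a point): Middle of the catch tray's floor, 99 mm from the dispenser's origin towards -x, below the mouths of both lanes: inside 105 mm along x, 136 mm along y, floor 18 to 27 mm high, rim 48 mm. A plug lying there has its centre 30 to 40 mm above the bench. A released plug needs about 1 s to roll in.
- paddle_left (a point): Centre of the top face of the left lever's orange paddle (plate 50 x 50 x 7 mm), outside the left lane (+199 mm from the dispenser's origin along its y). At rest 149 mm above the bench, outer edge tilted up 0.26 rad. Fully pressed it is 54 mm lower, tilted 0.26 rad the other way, 4 mm farther out. Takes 3 N at first, 7 N at the hard stop; springs back up. Lifts only the left gate.
- paddle_right (a point): Centre of the top face of the right lever's orange paddle (plate 50 x 50 x 7 mm), outside the right lane (-199 mm from the dispenser's origin along its y). At rest 149 mm above the bench, outer edge tilted up 0.26 rad. Fully pressed it is 54 mm lower, tilted 0.26 rad the other way, 4 mm farther out. Takes 3 N at first, 7 N at the hard stop; springs back up. Lifts only the right gate.
- lever_left (a joint): Angle of the left rocking lever (rad): 0 at rest (gate shut), growing as its paddle is pressed, 0.52 at the stop (gate fully lifted). The pivot lies 115 mm up, 99 mm inboard of the paddle point; the gate hangs 60 mm inboard of the pivot.
- lever_right (a joint): Angle of the right rocking lever (rad): 0 at rest (gate shut), growing as its paddle is pressed, 0.52 at the stop (gate fully lifted). The pivot lies 115 mm up, 99 mm inboard of the paddle point; the gate hangs 60 mm inboard of the pivot.
- gate_left: Aluminium sheet gate of the left lane, 34 mm wide, 5 mm thick, 36 mm tall, sliding straight up and down at the foot of the lane. Origin: centre of its lower edge, 54 mm above the bench when shut and 86 mm when fully lifted; the plug passes once the gate is about 24 mm above its shut height. Driven by the lever only.
- gate_right: Aluminium sheet gate of the right lane, 34 mm wide, 5 mm thick, 36 mm tall, sliding straight up and down at the foot of the lane. Origin: centre of its lower edge, 54 mm above the bench when shut and 86 mm when fully lifted; the plug passes once the gate is about 24 mm above its shut height. Driven by the lever only.
- walnut_plug: Dark brown walnut plug: a solid cylinder 26 mm in diameter, 34 mm long, about 15 g, lying across its lane and leaning against the uphill side of that lane's gate. Origin at its centre (66 mm above the bench at the start), y along its axis. It may start in either lane: in the dispenser's frame its y is +40 mm in the left lane, -40 mm in the right one.
- maple_plug: Pale maple plug: a solid cylinder 26 mm in diameter, 34 mm long, about 15 g, lying across its lane and leaning against the uphill side of that lane's gate. Origin at its centre (66 mm above the bench at the start), y along its axis. It may start in either lane: in the dispenser's frame its y is +40 mm in the left lane, -40 mm in the right one.
- sander: Blue plastic corner sander, about 190 x 75 mm, 115 mm tall, loose bystander. Origin: middle of its underside.
- bushing_kit: Grey router guide bushing kit, open case 150 x 220 mm with a lid standing open to 170 mm, loose bystander. Origin: middle of its underside.
- square: Combination square lying flat, 300 mm steel blade along its y, red steel head, 30 mm high, loose bystander. Origin: under the blade's middle.
- bowl: White ceramic bowl with small wooden plugs in it, 144 mm across, 55 mm high, loose bystander. Origin: middle of its underside.
- glue: Yellow glue bottle with orange cap, 60 mm across, 170 mm tall, loose bystander. Origin: middle of its underside.
- screwdriver: Screwdriver lying along its x, 190 mm long, about 30 mm high, on the bench beside the lanes, on the dispenser's right, low and partly under the right paddle, loose bystander. Origin on its underside.
- bushing: Brass guide bushing, ring 40 mm across and 14 mm high, on the bench beside the catch tray, on the dispenser's left, loose bystander. Origin: middle of its underside.
- caddy (a joint): Angle (rad, any value at the start) of the round turntable caddy on the bench's right side, 230 mm across, up to 170 mm tall, four cups of pencils and bits; it spins freely about its upright axis. Bystander, not to be turned.

How it is judged (in metres and radians):
On the way, in this order (a step that is already met when the one before it is completed fails the run):
1. the gate of the walnut plug's lane is lifted by at least 20 mm (((y of maple_plug in the frame of dispenser below 0 m and height (world z) of gate_left above 0.074 m) or (y of maple_plug in the frame of dispenser above 0 m and height (world z) of gate_right above 0.074 m))), for 0.02 s.
2. the walnut plug lies in the catch tray while its gate is still lifted (x of walnut_plug in the frame of dispenser between -0.155 and -0.043 m and y of walnut_plug in the frame of dispenser between -0.07 and 0.07 m and height (world z) of walnut_plug below 0.052 m and height (world z) of any of gate_left, gate_right above 0.074 m), for 0.1 s.
At the end, for the whole second after the job is handed in: The walnut plug lies still inside the catch tray, both gates are shut (within 4 mm) with both levers back up (within 0.05 rad), and the maple plug still waits behind its own gate (x of walnut_plug in the frame of dispenser between -0.155 and -0.043 m and y of walnut_plug in the frame of dispenser between -0.07 and 0.07 m and height (world z) of walnut_plug below 0.052 m and linear speed of walnut_plug below 0.03 m/s and height (world z) of each of gate_left, gate_right below 0.058 m and value of joint each of lever_left, lever_right below 0.05 rad and x of maple_plug in the frame of dispenser between 0.005 and 0.04 m); the robot touches nothing.
It fails at once if the maple plug's gate is lifted (lever pressed more than 0.1 rad) ((y of maple_plug in the frame of dispenser below 0 m and value of joint lever_right above 0.1 rad) or (y of maple_plug in the frame of dispenser above 0 m and value of joint lever_left above 0.1 rad)).
It fails at once if the maple plug leaves its place (x of maple_plug in the frame of dispenser below 0 m or distance of maple_plug from where it was at the start of the episode above 0.03 m).
It fails at once if the robot touches a plug or a gate (contact force between any of the fingers, the arm and walnut_plug above 0.2 N or contact force between any of the fingers, the arm and maple_plug above 0.2 N or contact force between any of the fingers, the arm and gate_left above 0.2 N or contact force between any of the fingers, the arm and gate_right above 0.2 N).
It fails at once if a plug is lifted (height (world z) of any of walnut_plug, maple_plug above 0.09 m).
It fails at once if another thing on the bench is moved more than 20 mm, or the caddy is spun (velocity of joint caddy above 0.3 rad/s or velocity of joint caddy below -0.3 rad/s or distance of any of sander, bushing_kit, square, bowl, glue, screwdriver, bushing from where it was at the start of the episode above 0.02 m).
It also fails if it takes over 32 s, if anything falls off the work surface, if the arm or the gripper's body presses on something with over 40 N, if the wrist force passes 120 N, or if a joint passes its speed limit or range.

## Robot

A 6-joint arm with a two-finger parallel gripper is mounted at the origin on the work surface. World frame = base frame: x ahead of the robot, y to its left, z up, the work surface at z = 0. Lengths are in mm, angles in rad, forces in N, time in s.
With the tool pointing down it reaches from about 275 to 875 mm from the base axis. Payload 12.5 kg.
Tool frame: the origin (TCP) lies at the very end of the fingers, on their centre line; the grasp point (between the pads) lies 19 mm behind it; z points along the fingers, y is the line along which they close (so a half turn about z gives the same grasp; the last joint's range is limited). The gripper opens to 85 mm and grips with 20 to 120 N. Pads are 22 mm wide; open, the fingers measure 114 mm over their backs; the gripper's body (76 mm by 85 mm) begins 54 mm behind the grasp point. The pads swing forward as they close: fully open they stand 13 mm farther back than shut.
Start: joints at [1.262, 0.351, 1.652, -0, 1.139, -0.085], TCP at [122.034, 536.276, 231.29] pointing down, gripper open.
Joint ranges: [-2.75, 2.75], [-0.79, 2.1], [0.01, 2.65], [-1.57, 4.71], [0.07, 3.14], [-2.87, 2.87]. Speed limits (rad/s): [2.22, 2.22, 2.79, 3.14, 3.14, 3.14].

## Interface

Orientations are given as a unit quaternion [w, x, y, z].
In Python, from rig import robot gives the robot as it stands.
- The arm moves only by the shell command python3 -m creep 'ROWS' [FORCE]. ROWS is JSON, a list of rows, each an object of numbers: "x", "y", "z": the shift along the tool's x, y, z in m; "ax", "ay", "az": the turn, a rotation vector about the tool's x, y, z in degrees; "claw": the finger opening in m, from 0 to 0.0854. A call has 1 to 5 rows; each row is the pose to reach, as a shift and turn from the pose commanded when the call began, along the tool's axes at that moment; what a row does not reach only later rows make up. A row lasts 1/10 s, in which the tool goes at most 50 mm and 8.59 degrees, less where a joint would pass 70% of its speed; a pose out of reach is approached as far as the arm can. A call with a gripper value outside its range is refused whole. The fingers move at their own pace and stop on an object; FORCE is the grip in N (left out, the last holds). Time passes only in rows, so rows that repeat a pose let the fingers close. It gives the time, the measured TCP pose, the force, the opening and the grip force at its end, in the units of the state.
- robot.observe(): the state, without advancing time (a new reading comes with each control period).
- robot.capture(name): name is "side" or "top" or "wrist"; returns a dict with "pixels" (420x560x3 uint8, blue, green, red), "fx", "fy", "cx", "cy" (pixels), "extrinsics" (4x4, takes a point from world to camera coordinates); the wrist camera has in their place "hand_eye" (4x4, takes a point from camera to tool coordinates, whose origin is the TCP and whose axes are the flange's). Camera axes: x right, y down, z forward; pixel columns grow to the right and rows downward; lengths in mm; the calibration is good to about 2 mm. A picture is of the moment at which its call begins: read the wrist's pose just before it. There is no depth.
- robot.close_job(): hands the job in; it is judged then, once.
Trained networks look in a picture, given as the dict that the camera call returned (one of the last four; its "shot" number tells which), for a name from the list of things; names that differ only in an ending like _2 or _b are one class to them, and where a whole thing is asked for, a point or a joint stands for the part that bears it (a point fixed in the world has none). Each returns a list of dicts, best first, with "score" (0 to 1); they miss things now and then, are a little off and sometimes report something else, mostly with a low value. They report only what shows in the picture. A call takes as long as a camera call.
- robot.masks_of(picture, label): "pixels" (420x560 bool, what is visible of it) and "extent" ([left, top, width, height] in pixels, round what is visible of it).
The state is a dict: "t": time; "joint_pos": joint angles; "joint_velocities": joint speeds; "joint_efforts": joint torques, N m; "tcp_pos": TCP position; "orientation": TCP orientation; "contact_force": force on the tool from outside, world axes, zero at the start; "wrist_torque": the same for the moment, N m; "width": opening from 0.0 (shut) to 1.0 (fully open); "gripper_force": force on a finger pad.
Only numpy, scipy, OpenCV 4.12 (cv2) and the standard library are available. Lean on these libraries where they do the work, as an engineer would, in place of code of your own. Each camera call takes 0.05 s, during which the arm holds its last target. There are 200 camera calls.

## Working session

There is one attempt and no reset: what is moved stays moved. The work goes in short steps, Python scripts to look and compute and a shell command to move; the robot and the scene stay as the last step left them, time stands still between calls to the robot, and variables do not carry over. Pictures are saved under pics/ and viewed, at most 10 in all, crops included, and the job is handed in when it is done.

```bash
mkdir -p pics
cat > h.py <<'E'
import numpy as np, cv2
from rig import robot
def proj(p,P):
    E=np.array(p["extrinsics"]);c=E[:3,:3]@np.array(P,float)+E[:3,3]
    return np.array([p["fx"]*c[0]/c[2]+p["cx"],p["fy"]*c[1]/c[2]+p["cy"]])
def onz(p,uv,z):
    E=np.array(p["extrinsics"]);R=E[:3,:3];o=-R.T@E[:3,3]
    d=R.T@np.array([(uv[0]-p["cx"])/p["fx"],(uv[1]-p["cy"])/p["fy"],1]);return o+d*(z-o[2])/d[2]
E
python3 - <<'E'
from h import *
s=robot.observe();print(s["tcp_pos"],s["orientation"],s["t"])
for n in("top","side"):
    p=robot.capture(n);cv2.imwrite(f"pics/{n}.png",p["pixels"])
    for l,z in(("paddle_left",149),("paddle_right",149),("walnut_plug",66),("maple_plug",66),("dispenser",50),("gate_left",80),("glue",100),("bushing_kit",100),("sander",100),("bowl",50)):
        for m in robot.masks_of(p,l)[:2]:
            v,u=np.nonzero(m["pixels"]);c=(u.mean(),v.mean());print(n,l,round(m["score"],2),np.round(c),m["extent"],np.round(onz(p,c,z)))
E
```

```text
[121.93555458 535.9617574  230.74349531] [-1.15084928e-04  1.11673122e-01  9.93744813e-01 -5.89475185e-04] 0.0
top paddle_left 0.88 [220. 228.] [196.0, 218.9, 73.4, 20.1] [500. 160. 149.]
top paddle_right 0.93 [345. 217.] [297.1, 203.5, 71.2, 19.0] [ 528. -160.  149.]
top paddle_right 0.25 [217. 138.] [206.7, 120.8, 21.9, 31.0] [737. 172. 149.]
top walnut_plug 0.34 [341. 213.] [336.8, 196.4, 7.2, 34.3] [ 550. -161.   66.]
top maple_plug 0.72 [282. 228.] [194.6, 171.2, 176.0, 117.5] [509.   0.  66.]
top maple_plug 0.38 [268. 220.] [260.2, 216.6, 12.9, 6.0] [531.  40.  66.]
top dispenser 0.78 [282. 228.] [193.2, 168.0, 178.0, 121.2] [509.  -0.  50.]
top glue 0.91 [217. 138.] [207.2, 120.2, 20.8, 31.7] [752. 179. 100.]
top bushing_kit 0.71 [111. 187.] [62.0, 141.9, 97.0, 93.2] [616. 459. 100.]
top sander 0.72 [451. 284.] [431.8, 236.5, 35.0, 91.9] [ 356. -440.  100.]
top sander 0.24 [282. 228.] [191.5, 168.7, 177.2, 118.9] [504.   0. 100.]
top bowl 0.89 [125. 284.] [98.1, 256.1, 54.0, 55.2] [360. 425.  50.]
side paddle_left 0.85 [276. 249.] [262.9, 220.9, 24.2, 44.6] [497. 184. 149.]
side paddle_right 0.96 [292. 160.] [281.9, 139.6, 18.9, 58.8] [ 525. -133.  149.]
side paddle_right 0.22 [172. 251.] [157.3, 218.3, 30.4, 56.8] [726. 244. 149.]
side dispenser 0.9 [284. 228.] [219.2, 135.3, 128.4, 139.5] [509.  29.  50.]
side gate_left 0.6 [362. 128.] [321.7, 108.2, 74.3, 42.8] [ 353. -413.   80.]
side glue 0.68 [173. 250.] [156.5, 219.6, 33.9, 56.5] [747. 208. 100.]
side bushing_kit 0.85 [179. 370.] [108.2, 288.8, 148.2, 130.2] [625. 491. 100.]
side sander 0.87 [362. 128.] [321.7, 107.0, 73.7, 45.7] [ 353. -387.  100.]
side bowl 0.67 [314. 381.] [280.8, 349.4, 67.3, 66.3] [359. 427.  50.]
```

Run:
```python
import cv2
a=cv2.imread("pics/top.png")[150:310,170:400];b=cv2.imread("pics/side.png")[110:290,180:400]
a=cv2.resize(a,(800,557),interpolation=cv2.INTER_CUBIC);cv2.imwrite("pics/topc.png",a)
cv2.imwrite("pics/sidec.png",cv2.resize(b,(720,589),interpolation=cv2.INTER_CUBIC))
```

```text
(no output)
```

View pics/topc.png

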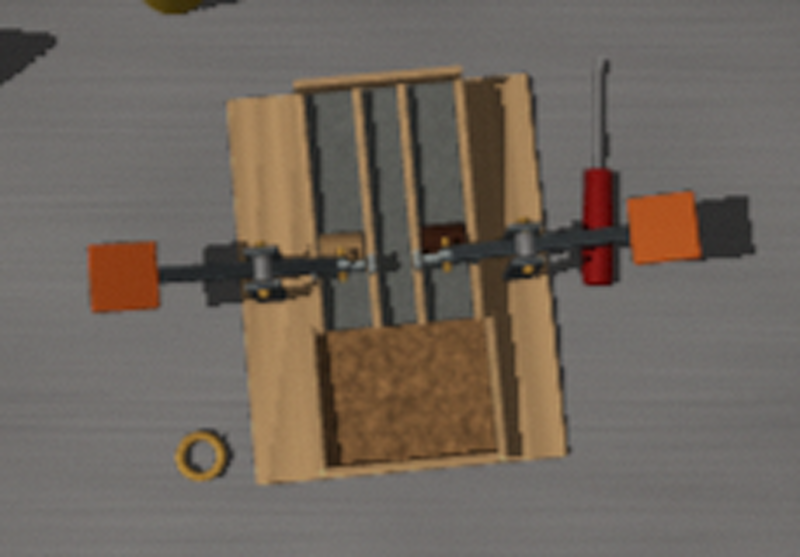

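View pics/sidec.png

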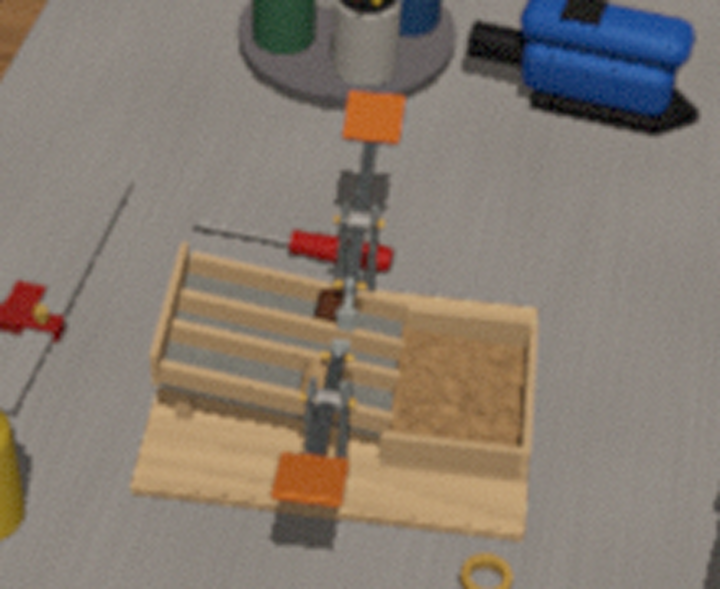

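Run:
```python
from h import *
from scipy.optimize import least_squares
P={n:robot.capture(n) for n in("top","side")}
obs={"L":{},"R":{}}
for n,p in P.items():
    hsv=cv2.cvtColor(p["pixels"],cv2.COLOR_BGR2HSV);m=((hsv[...,0]>=4)&(hsv[...,0]<16)&(hsv[...,1]>200)&(hsv[...,2]>110)).astype(np.uint8)
    k,_,st,c=cv2.connectedComponentsWithStats(m)
    for i in range(1,k):
        if st[i,4]>60: 
            print(n,st[i],c[i].round(1),onz(p,c[i],149).round(1))
            for s,e in(("L",{"top":(205.6,229.6),"side":(274.7,256.7)}),("R",{"top":(360.9,215.2),"side":(294.6,145.8)})):
                if np.hypot(*(c[i]-e[n]))<6: obs[s][n]=c[i]
for s,o in obs.items():
    r=least_squares(lambda X:np.concatenate([proj(P[n],X)-o[n] for n in o]),[500,0,149]);print(s,r.x.round(1),r.fun.round(1))
for m in robot.masks_of(P["top"],"caddy")[:1]:
    e=m["extent"];print("caddy",m["score"],onz(P["top"],(e[0]+e[2]/2,e[1]+e[3]/2),60),[onz(P["top"],(e[0],e[1]+e[3]/2),z).round() for z in(20,170)])
```

```text
top [208 124  10   9  72] [212.1 127.7] [765.7 184.9 149. ]
top [351 206  20  20 327] [360.6 215.2] [ 532.2 -201.1  149. ]
top [196 220  19  19 328] [205.1 229.2] [497.  197.7 149. ]
side [286 139  17  14 136] [293.9 145.6] [ 531.3 -193.4  149. ]
side [163 221  10  11  70] [167.2 226.2] [765.9 176.7 149. ]
side [264 249  21  15 197] [274.3 255.8] [497.  203.4 149. ]
L [497.8 198.7 142.9] [-0.  -0.1  0.1  0. ]
R [ 532.9 -202.2  141.7] [ 0.   0.1 -0.1 -0. ]
caddy 0.8 [ 605.76847249 -475.7397687    60.        ] [array([ 613., -370.,   20.]), array([ 587., -331.,  170.])]
```

The top crop shows the walnut plug (445,238) in the right lane and the maple plug (340,243) in the left one. The right paddle is at full-frame pixel (361,215). It triangulates to about (532,-202), and its 400 mm distance from the left paddle fits the given 398 mm. I'm moving there high, fingers shut.

```bash
python3 -m creep '[{"x":-0.028,"y":-0.031,"claw":0},{"x":-0.056,"y":-0.062,"claw":0},{"x":-0.084,"y":-0.093,"claw":0},{"x":-0.112,"y":-0.124,"claw":0},{"x":-0.14,"y":-0.155,"claw":0}]' 40
python3 -m creep '[{"x":-0.028,"y":-0.031,"claw":0},{"x":-0.056,"y":-0.062,"claw":0},{"x":-0.084,"y":-0.093,"claw":0},{"x":-0.112,"y":-0.124,"claw":0},{"x":-0.14,"y":-0.155,"claw":0}]'
```

```text
validation failed for argument at $[0]...
validation failed for argument at $[0]...
```

```bash
python3 -m creep '[{"x":-0.028,"y":-0.031,"z":0,"ax":0,"ay":0,"az":0,"claw":0},{"x":-0.056,"y":-0.062,"z":0,"ax":0,"ay":0,"az":0,"claw":0},{"x":-0.084,"y":-0.093,"z":0,"ax":0,"ay":0,"az":0,"claw":0},{"x":-0.112,"y":-0.124,"z":0,"ax":0,"ay":0,"az":0,"claw":0},{"x":-0.14,"y":-0.155,"z":0,"ax":0,"ay":0,"az":0,"claw":0}]' 40
```

```text
t: 1.75
tcp_pos: [224.6, 352.6, 231.4]
orientation: [0.0, 0.111, 0.994, 0.0]
contact_force: [1.8, -0.1, 0.7]
width: 0.143
gripper_force: 0.0
```

```bash
python3 -m creep '[{"x":-0.028,"y":-0.031,"z":0,"ax":0,"ay":0,"az":0,"claw":0},{"x":-0.056,"y":-0.062,"z":0,"ax":0,"ay":0,"az":0,"claw":0},{"x":-0.084,"y":-0.093,"z":0,"ax":0,"ay":0,"az":0,"claw":0},{"x":-0.112,"y":-0.124,"z":0,"ax":0,"ay":0,"az":0,"claw":0},{"x":-0.14,"y":-0.155,"z":0,"ax":0,"ay":0,"az":0,"claw":0}]'
python3 -m creep '[{"x":-0.028,"y":-0.031,"z":0,"ax":0,"ay":0,"az":0,"claw":0},{"x":-0.056,"y":-0.062,"z":0,"ax":0,"ay":0,"az":0,"claw":0},{"x":-0.084,"y":-0.093,"z":0,"ax":0,"ay":0,"az":0,"claw":0},{"x":-0.112,"y":-0.124,"z":0,"ax":0,"ay":0,"az":0,"claw":0},{"x":-0.14,"y":-0.155,"z":0,"ax":0,"ay":0,"az":0,"claw":0}]'
```

```text
t: 2.25
tcp_pos: [326.8, 170.3, 231.6]
orientation: [0.0, 0.112, 0.994, 0.0]
contact_force: [0.0, 1.7, -0.1]
width: 0.0
gripper_force: 0.0
t: 2.75
tcp_pos: [429.0, -12.1, 231.5]
orientation: [0.0, 0.112, 0.994, 0.0]
contact_force: [1.2, 1.5, 0.2]
width: 0.004
gripper_force: 0.0
```

```bash
python3 -m creep '[{"x":-0.028,"y":-0.031,"z":0,"ax":0,"ay":0,"az":0,"claw":0},{"x":-0.056,"y":-0.062,"z":0,"ax":0,"ay":0,"az":0,"claw":0},{"x":-0.084,"y":-0.093,"z":0,"ax":0,"ay":0,"az":0,"claw":0},{"x":-0.112,"y":-0.124,"z":0,"ax":0,"ay":0,"az":0,"claw":0},{"x":-0.14,"y":-0.155,"z":0,"ax":0,"ay":0,"az":0,"claw":0}]'
python3 -c "
from rig import robot;s=robot.observe();print(s['tcp_pos'],s['joint_pos'],s['t'])"
```

```text
t: 3.25
tcp_pos: [531.1, -194.3, 231.3]
orientation: [0.0, 0.112, 0.994, 0.0]
contact_force: [0.6, 0.9, 0.5]
width: 0.003
gripper_force: 0.0
[ 531.06818631 -194.25698368  231.28119505] [-4.33027019e-01  3.78699859e-01  1.61108269e+00  8.26833978e-05
  1.15169440e+00 -1.77979513e+00] 3.25
```

```bash
python3 -m creep '[{"x":-0.004,"y":-0.008,"z":0.02,"ax":0,"ay":0,"az":0,"claw":0},{"x":-0.004,"y":-0.008,"z":0.04,"ax":0,"ay":0,"az":0,"claw":0},{"x":-0.004,"y":-0.008,"z":0.06,"ax":0,"ay":0,"az":0,"claw":0},{"x":-0.004,"y":-0.008,"z":0.06,"ax":0,"ay":0,"az":0,"claw":0}]'
python3 - <<'E'
from h import *
a=[]
for n,(u,v) in(("top",(360,215)),("side",(294,146))):
    p=robot.capture(n)["pixels"][v-50:v+50,u-65:u+65];a.append(cv2.resize(p,(400,308),interpolation=cv2.INTER_CUBIC))
cv2.imwrite("pics/near.png",np.hstack(a));print(robot.observe()["tcp_pos"])
E
```

```text
t: 3.65
tcp_pos: [531.4, -200.8, 168.9]
orientation: [-0.002, 0.112, 0.994, 0.001]
contact_force: [-0.5, 0.2, -0.3]
width: 0.003
gripper_force: 0.0
[ 532.7318996  -201.26268789  171.74538724]
```

View pics/near.png

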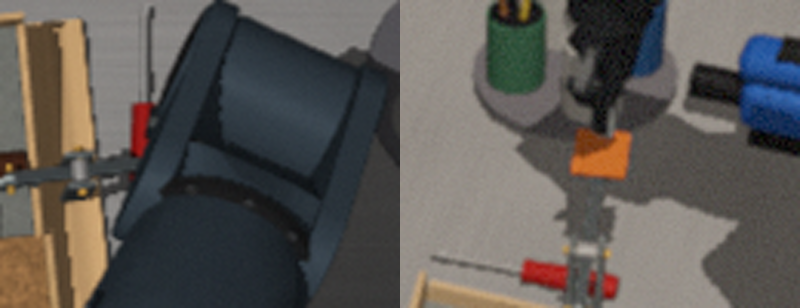

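Side view: the fingertips (605,132) hang just above the right paddle's centre (602,153). Now pressing.

```bash
python3 -m creep '[{"x":0,"y":0,"z":0.012,"ax":0,"ay":0,"az":0,"claw":0},{"x":0,"y":0,"z":0.024,"ax":0,"ay":0,"az":0,"claw":0},{"x":0,"y":0,"z":0.036,"ax":0,"ay":0,"az":0,"claw":0},{"x":0,"y":0,"z":0.048,"ax":0,"ay":0,"az":0,"claw":0},{"x":0,"y":0,"z":0.048,"ax":0,"ay":0,"az":0,"claw":0}]'
```

```text
t: 4.25
tcp_pos: [532.3, -201.2, 121.8]
orientation: [-0.001, 0.112, 0.994, 0.0]
contact_force: [-0.9, -0.7, 1.1]
width: -0.002
gripper_force: 0.4
```

Run:
```python
from h import *
print(robot.observe()["contact_force"])
p=robot.capture("side")["pixels"][85:215,214:384];a=cv2.resize(p,(780,596),interpolation=cv2.INTER_CUBIC)
cv2.imwrite("pics/press.png",a);s=robot.observe();print(s["contact_force"],s["tcp_pos"])
```

```text
[-0.92337197 -0.70273318  1.08414301]
[-0.18502934  0.3737206   0.09235628] [ 532.2228736  -201.0334912   122.40133436]
```

View pics/press.png

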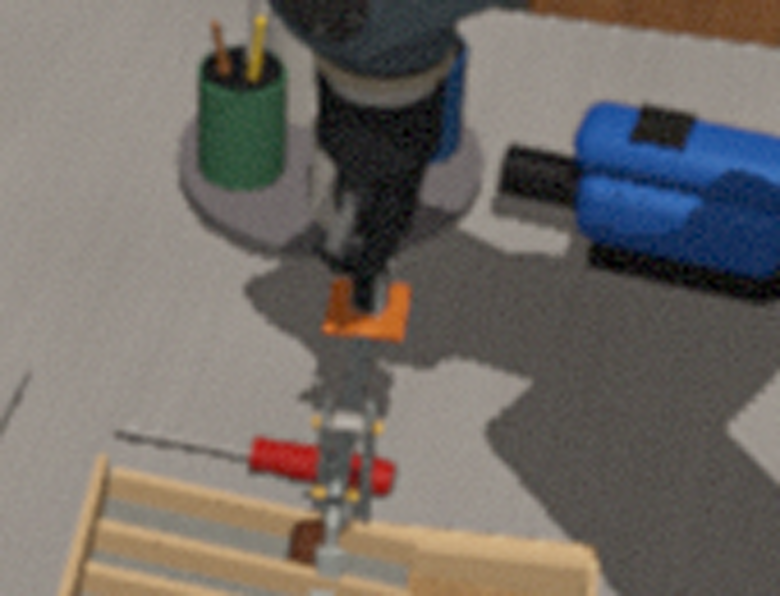

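The fingertips at (370,305) sit mid-paddle and the paddle has moved down. The plug at (307,540) is still waiting. I'll press on down to the stop.

```bash
python3 -m creep '[{"x":0,"y":0,"z":0.008,"ax":0,"ay":0,"az":0,"claw":0},{"x":0,"y":0,"z":0.016,"ax":0,"ay":0,"az":0,"claw":0},{"x":0,"y":0,"z":0.022,"ax":0,"ay":0,"az":0,"claw":0},{"x":0,"y":0,"z":0.025,"ax":0,"ay":0,"az":0,"claw":0},{"x":0,"y":0,"z":0.025,"ax":0,"ay":0,"az":0,"claw":0}]'
python3 -m creep '[{"x":0,"y":0,"z":0,"ax":0,"ay":0,"az":0,"claw":0},{"x":0,"y":0,"z":0,"ax":0,"ay":0,"az":0,"claw":0},{"x":0,"y":0,"z":0,"ax":0,"ay":0,"az":0,"claw":0},{"x":0,"y":0,"z":0,"ax":0,"ay":0,"az":0,"claw":0},{"x":0,"y":0,"z":0,"ax":0,"ay":0,"az":0,"claw":0}]'
python3 -m creep '[{"x":0,"y":0,"z":0,"ax":0,"ay":0,"az":0,"claw":0},{"x":0,"y":0,"z":0,"ax":0,"ay":0,"az":0,"claw":0},{"x":0,"y":0,"z":0,"ax":0,"ay":0,"az":0,"claw":0},{"x":0,"y":0,"z":0,"ax":0,"ay":0,"az":0,"claw":0},{"x":0,"y":0,"z":0,"ax":0,"ay":0,"az":0,"claw":0}]'
python3 - <<'E'
from h import *
p=robot.capture("side")["pixels"][100:270,210:390];a=[cv2.resize(p,(400,378),interpolation=cv2.INTER_CUBIC)]
p=robot.capture("top")["pixels"][170:290,240:367];a.append(cv2.resize(p,(400,378),interpolation=cv2.INTER_CUBIC))
cv2.imwrite("pics/press2.png",np.hstack(a));s=robot.observe();print(s["contact_force"],s["tcp_pos"],s["t"])
E
```

```text
t: 4.8
tcp_pos: [532.7, -200.8, 98.3]
orientation: [-0.0, 0.112, 0.994, 0.0]
contact_force: [-0.3, 2.1, 6.5]
width: -0.001
gripper_force: 3.3
t: 5.3
tcp_pos: [532.7, -200.9, 98.7]
orientation: [0.0, 0.112, 0.994, 0.0]
contact_force: [-1.2, 2.5, 8.1]
width: 0.003
gripper_force: 3.2
t: 5.8
tcp_pos: [532.7, -200.9, 98.7]
orientation: [0.0, 0.112, 0.994, 0.0]
contact_force: [-0.8, 1.2, 6.7]
width: -0.0
gripper_force: 3.2
[-1.03849655  1.89313604  6.99219984] [ 532.67707372 -200.87805415   98.70900118] 5.9
```

View pics/press2.png

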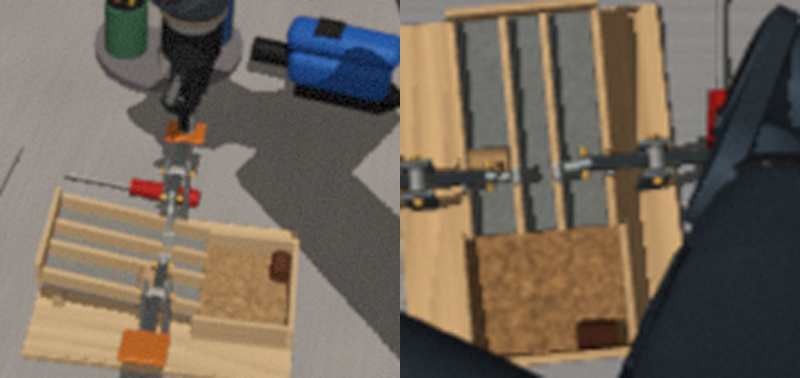

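The walnut plug lies in the tray against its front wall (600,333), and the maple plug (488,158) is still behind its gate. I'll hold a moment more, then release.

```bash
python3 -m creep '[{"x":0,"y":0,"z":0,"ax":0,"ay":0,"az":0,"claw":0},{"x":0,"y":0,"z":0,"ax":0,"ay":0,"az":0,"claw":0},{"x":0,"y":0,"z":0,"ax":0,"ay":0,"az":0,"claw":0},{"x":0,"y":0,"z":-0.01,"ax":0,"ay":0,"az":0,"claw":0},{"x":0,"y":0,"z":-0.02,"ax":0,"ay":0,"az":0,"claw":0}]'
python3 -m creep '[{"x":0,"y":0,"z":-0.012,"ax":0,"ay":0,"az":0,"claw":0},{"x":0,"y":0,"z":-0.024,"ax":0,"ay":0,"az":0,"claw":0},{"x":0,"y":0,"z":-0.036,"ax":0,"ay":0,"az":0,"claw":0},{"x":0,"y":0,"z":-0.05,"ax":0,"ay":0,"az":0,"claw":0},{"x":0,"y":0,"z":-0.07,"ax":0,"ay":0,"az":0,"claw":0}]'
python3 -m creep '[{"x":0,"y":0,"z":-0.02,"ax":0,"ay":0,"az":0,"claw":0},{"x":0,"y":0,"z":-0.05,"ax":0,"ay":0,"az":0,"claw":0},{"x":0,"y":0,"z":-0.06,"ax":0,"ay":0,"az":0,"claw":0},{"x":0,"y":0,"z":-0.06,"ax":0,"ay":0,"az":0,"claw":0},{"x":0,"y":0,"z":-0.06,"ax":0,"ay":0,"az":0,"claw":0}]'
python3 - <<'E'
from h import *
p=robot.capture("side")["pixels"][100:270,210:390];a=[cv2.resize(p,(400,378),interpolation=cv2.INTER_CUBIC)]
p=robot.capture("top")["pixels"][170:290,240:367];a.append(cv2.resize(p,(400,378),interpolation=cv2.INTER_CUBIC))
cv2.imwrite("pics/end.png",np.hstack(a));s=robot.observe();print(s["contact_force"],s["tcp_pos"],s["t"])
E
```

```text
t: 6.4
tcp_pos: [532.7, -201.7, 119.3]
orientation: [0.0, 0.112, 0.994, -0.0]
contact_force: [-1.4, -2.1, 4.6]
width: 0.003
gripper_force: 2.4
t: 6.9
tcp_pos: [532.1, -201.1, 188.8]
orientation: [-0.001, 0.112, 0.994, 0.0]
contact_force: [0.4, 0.3, -0.4]
width: -0.001
gripper_force: 0.0
t: 7.4
tcp_pos: [532.2, -201.1, 247.3]
orientation: [-0.001, 0.112, 0.994, 0.0]
contact_force: [-0.9, 0.3, -0.1]
width: -0.003
gripper_force: 0.0
[-0.91468834 -0.09967746  0.22537012] [ 532.05700582 -200.99467708  246.87505378] 7.5
```

View pics/end.png

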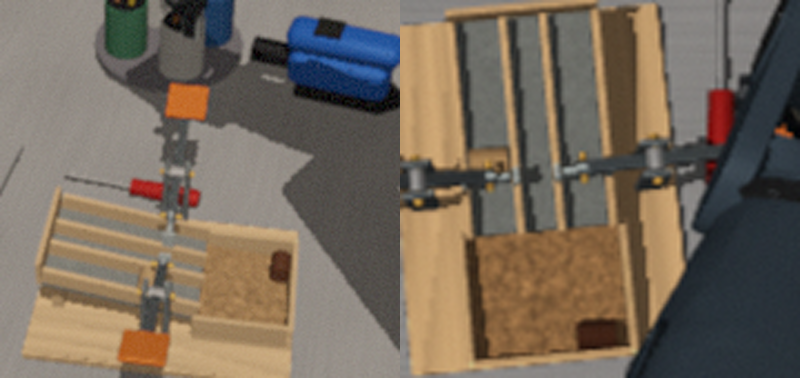

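The right paddle is back up (187,100), the walnut plug rests in the tray (600,333), and the maple plug is still in place (488,158).

```bash
python3 -c "
from rig import robot;print(robot.close_job())"
```

```text
the job is handed in; nothing more can be done
None
```

The job is handed in (verdict not shown): the last images show the walnut plug in the catch tray, the right paddle back up, the maple plug still behind its gate, and nothing nearby disturbed.

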